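# Peel the top sample tray off its stack and show it over the light pad

## Robot

A 6-joint arm with a two-finger parallel gripper is mounted at the origin on a cart in front of the work surface, level with it; the furniture and walls round the work are solid. World frame = base frame: x ahead of the robot, y to its left, z up, the work surface at z = 0. Lengths are in mm, angles in degrees, forces in N, time in s.
With the tool pointing down it reaches from about 350 to 950 mm from the base axis. Payload 17.4 kg.
Tool frame: the origin (TCP) lies on the centre line of the jaws, within the pads' length; the fingertips stand 11 mm ahead of it and the grasp point (between the pads) lies 8 mm behind it; z points along the fingers, y is the line along which they close (so a half turn about z gives the same grasp; the last joint's range is limited). The gripper opens to 93 mm and grips with 3 to 60 N. Pads are 15 mm wide; open, the fingers measure 128 mm over their backs; the gripper's body (75 mm by 188 mm) begins 65 mm behind the grasp point.
Start: joints at [71.459, 6.646, 82.598, -0, 90.757, -2.166], TCP at [190.307, 647.623, 229.646] pointing down, gripper open.
Joint ranges: [-162.19, 162.19], [-47.58, 125.68], [4.15, 143.07], [-65.23, 245.23], [0.69, 171.88], [-170.13, 170.13]. Speed limits (degrees/s): [108.29, 108.29, 127.2, 180, 180, 180].

## Interface

Orientations are given as [roll, pitch, yaw] about the fixed x, y, z axes, in that order (R = Rz(yaw) Ry(pitch) Rx(roll)).
In Python, from cell import read_state, eyes, job gives the robot as it stands. The module is installed in compiled form; this text tells all that it offers.
- The arm moves only by the tool play_rows, never from a script. Its argument "rows" is text: rows parted by semicolons, each of 7 numbers parted by spaces: the turn, a rotation vector about the world's x, y, z in degrees, then the shift along the world's x, y, z in cm, then the finger opening in cm, from 0 to 9.3. A call has 1 to 8 rows; each row shifts and turns the commanded pose from where the row before left it; what a row does not reach is not made up. A row lasts 1/12 s, in which the tool goes at most 41.7 mm and 7.16 degrees, less where a joint would pass 70% of its speed; a pose out of reach is approached as far as the arm can. A call is refused whole if a number of a shift passes 4.17 or a number of a turn 7.16, either way. A call with a gripper value outside its range is refused whole. The fingers move at their own pace and stop on an object; "grip_force" is the grip in N (left out, the last holds). Time passes only in rows, so rows that do not move let the fingers close. It gives the time, the measured TCP pose, the force, the opening and the grip force at its end, in the units of the state.
- read_state(): the state, without advancing time (a new reading comes with each control period).
- eyes.camera(name): name is "scene" or "top" or "wrist"; returns a dict with "pixels" (420x560x3 uint8, red, green, blue), "camera_matrix" (3x3 intrinsics, pixels), "world_from_camera" (4x4, takes a point from camera to world coordinates). Camera axes: x right, y down, z forward; pixel columns grow to the right and rows downward; lengths in mm; the calibration is good to about 2 mm. A picture is of the moment at which its call begins. There is no depth.
- job.close_job(): hands the job in; it is judged then, once.
The state is a dict: "clock": time; "joints": joint angles; "dq": joint speeds; "tau": joint torques, N m; "ee_pos": TCP position; "eef_rot": TCP orientation; "contact_force": force on the tool from outside, world axes, zero at the start; "ft_torque": the same for the moment, N m; "opening": opening from 0.0 (shut) to 1.0 (fully open); "grip_force": force on a finger pad.
Only numpy, scipy, OpenCV 4.12 (cv2) and the standard library are available. Lean on these libraries where they do the work, as an engineer would, in place of code of your own. Each camera call takes 0.05 s, during which the arm holds its last target. There are 200 camera calls.

## Task

Draw the red-knobbed keeper all the way back, clear of the tray stack, then peel the blue top tray off by its corner tab: raise that corner first while the diagonally opposite corner still rests on the white stack, so that the clips let go one after another and the white stack stays where it is in its cradle. Then lift the tray away and finish while holding it still and level in the gripper about 15 cm above the middle of the light pad, touching nothing else; do not let go of it or put it down, and leave the other things on the bench alone.

Things in the scene. Friction and masses are not known exactly. Their poses are not given: they have to be found in the camera images.
- sample_tray: blue top tray, about 0.08 kg: rim 150 (x) x 110 (y) x 4 mm, compartments hanging 15.5 mm below it. Origin: centre of the rim's underside; x, y along its sides, z up. At the start it sits in the white stack, origin 36 mm above the stack's. At the corner (-x, -y) a round ear (34 mm across, level with the rim, centred at x -80, y -60 mm) carries an upright grip tab.
- tab (a point): middle of the blue upright grip tab on the top tray: 10 mm thick, 26 mm long, 34 mm tall (from 17 mm below to 17 mm above this point). Its length runs along the tray's diagonal, from here towards the tray's origin (0.644 rad from the tray's x towards its y), so it is gripped from above, square to that diagonal. Same axes as the tray.
- far_corner (a point): the tray's rim corner diagonally opposite the tab (x +75, y +55 mm from the tray's origin), on the underside of the rim; the tray tilts about it when the tab is raised along an arc.
- tray_stack: white rest of the stack, loose, 0.5 kg, 150x110x36 mm. Origin: centre of its underside; axes as the seated tray. On its long sides (x +-40 mm) four yellow clips, tops 50 mm above its origin, hold the blue rim down with sprung beads, about 2 N each. A bead lets go when the rim has risen about 8 mm there: all are free at a tilt of 0.2 rad about the far corner.
- cradle: fixed aluminium cradle in which the stack stands: plate 176x136x6 mm with 14 mm high guides round the stack and, on its -x side, a grey bracket for the keeper. Origin: centre of its underside on the worktop; x, y along its sides.
- keeper (a joint): the keeper's slide in m: 0 = fully forward, its steel tongue 9 mm over the blue rim (1.5 mm above it), which blocks the tray; grows as it is drawn back along the cradle's -x, to the stop at 0.030. Stays where it is left; about 1.5 N of friction.
- keeper_knob (a point): middle of the red upright knob of the keeper: a cylinder 16 mm across, 30 mm tall (this point at mid height, about 69 mm above the worktop). Same axes as the cradle; it moves along the cradle's -x.
- light_pad: fixed light pad, grey with a white top, 200 (x) x 170 (y) x 11 mm. Origin: centre of its underside on the worktop.
- petri: small round glass petri dish, 56 mm across, 14 mm tall. Origin: centre of its underside. A bystander, to be left alone.
- lime_cap: lime-green round screw cap, 55 mm across, 12 mm tall. Origin: centre of its underside. A bystander, to be left alone.
- cup: clear plastic cup, 62 mm across, 58 mm tall. Origin: centre of its underside. A bystander, to be left alone.
- tweezers: tweezers with a green end, 12x111x9 mm, lying flat. Origin: centre of its underside. A bystander, to be left alone.
There are look-alikes about, which are no part of the job. What is shaped like the tray_stack but orange is not meant.

How it is judged:
By the outcome, as a careful person would: the job done as asked, in the order asked, and still so for the second after the job is handed in, while the arm keeps its last pose, push and grip.
It also fails if it takes over 48 s, if anything falls off the work surface, if the arm or the gripper's body presses on something with over 40 N, if the wrist force passes 120 N, or if a joint passes its speed limit or range.

## Working session

There is one attempt and no reset: what is moved stays moved. The work goes in short steps, Python scripts to look and compute and a tool call to move; the robot and the scene stay as the last step left them, time stands still between calls to the robot, and variables do not carry over. Pictures are saved under pics/ and viewed, at most 11 in all, crops included, and the job is handed in when it is done.

Besides the shell and the picture viewer there is one more tool, called as a command line: name --argument value ..., lists and objects as JSON in quotes. play_rows: Moves the arm, as the interface text tells. Its arguments: {"type":"object","properties":{"rows":{"type":"string"},"grip_force":{"type":"number"}},"required":["rows"]}

```bash
mkdir -p pics
cat > h.py <<'E'
import numpy as np, cv2
from cell import read_state, eyes, job
def cam(n,save=None):
    c=eyes.camera(n)
    if save: cv2.imwrite('pics/'+save,c["pixels"][:,:,::-1])
    return c
def ray(c,u,v):
    K=np.array(c["camera_matrix"]);T=np.array(c["world_from_camera"])
    d=T[:3,:3]@np.linalg.solve(K,[u,v,1.]);return T[:3,3],d/np.linalg.norm(d)
def plane(c,u,v,z):
    o,d=ray(c,u,v);return o+d*(z-o[2])/d[2]
def tri(obs):
    A=np.zeros((3,3));b=np.zeros(3)
    for c,u,v in obs:
        o,d=ray(c,u,v);P=np.eye(3)-np.outer(d,d);A+=P;b+=P@o
    p=np.linalg.solve(A,b)
    return p,[np.linalg.norm((np.eye(3)-np.outer(d,d))@(p-o)) for o,d in (ray(*q) for q in obs)]
def proj(c,p):
    K=np.array(c["camera_matrix"]);T=np.linalg.inv(np.array(c["world_from_camera"]))
    q=K@(T[:3,:3]@np.array(p)+T[:3,3]);return q[:2]/q[2]
E
python3 - <<'E'
from h import *
import pickle
d={n:cam(n,n+'0.png') for n in("scene","top","wrist")}
pickle.dump(d,open('c0.pkl','wb'))
for n in d: print(n,np.array(d[n]["world_from_camera"]).round(2).tolist())
s=read_state();print(s)
cv2.imwrite('pics/both.png',cv2.resize(np.hstack([d["scene"]["pixels"],d["wrist"]["pixels"]])[:,:,::-1],(800,300)))
E
```

```text
scene [[-0.88, -0.35, 0.31, 226.67], [-0.47, 0.68, -0.57, 675.19], [-0.01, -0.65, -0.76, 930.11], [0.0, 0.0, 0.0, 1.0]]
top [[0.09, -0.97, 0.22, 319.96], [-1.0, -0.09, 0.02, 7.18], [0.0, -0.22, -0.98, 1210.19], [0.0, 0.0, 0.0, 1.0]]
wrist [[0.28, 0.93, 0.23, 126.06], [0.96, -0.27, -0.07, 665.39], [0.0, 0.24, -0.97, 383.49], [0.0, 0.0, 0.0, 1.0]]
{'clock': 0.15, 'joints': array([ 7.14591833e+01,  6.66773786e+00,  8.26249290e+01, -4.08497702e-04,
        9.07564369e+01, -2.16700277e+00]), 'dq': array([-0.0214699 , -0.04052024, -0.12429213,  0.06294937, -0.0477709 ,
        0.02126951]), 'tau': array([ 1.17122843e-03, -7.21761203e+01, -6.22949624e+01,  7.80517096e-02,
        2.24488392e-02, -9.30840292e-05]), 'ee_pos': array([190.26632589, 647.4898746 , 229.09757545]), 'eef_rot': array([-1.79950916e+02, -1.44855337e-03,  1.63626180e+02]), 'contact_force': array([ 0.42400251, -0.65231027, -0.00666717]), 'ft_torque': array([ 0.01046933, -0.04587734, -0.01492241]), 'grip_force': 0.0, 'opening': 1.0034367309884835}
```

View pics/top0.png

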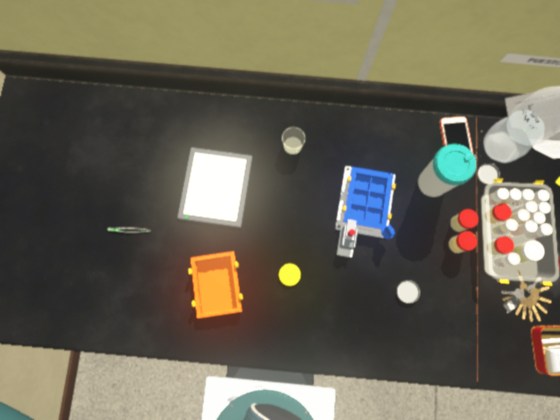

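View pics/scene0.png

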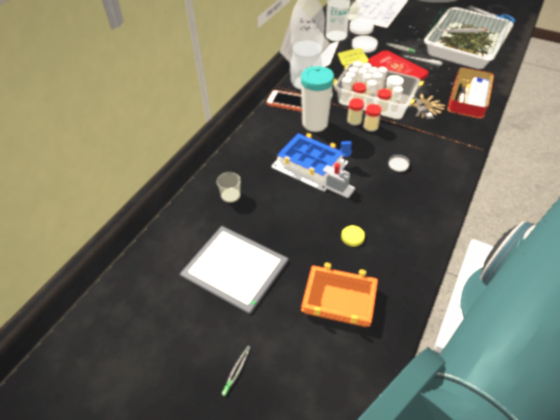

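Top view: blue tray at (368,198) in its white stack. The red knob is at about (351,232) and the blue tab at about (388,231). The light pad is at (215,187), the orange look-alike at (216,285), the cup at (293,140), the lime cap at (290,275), the petri dish at (408,292), and the tweezers at (130,230). The scene view agrees: tray (312,157), knob (337,170), tab (346,148), pad (235,268).
- Red candidates (top): keeper knob (351,232); bottle caps at (468,218), (466,241), (502,212) and (504,245). The knob is the one on the grey bracket.
- Blue candidates: tray and tab (388,231). The teal lid at (454,163) is not one.

Run:
```python
from h import *
import pickle
d=pickle.load(open('c0.pkl','rb'))
a=d["top"]["pixels"][155:265,325:405,::-1]; b=d["scene"]["pixels"][125:205,260:370,::-1]
a=cv2.resize(a,None,fx=5,fy=5,interpolation=2);b=cv2.resize(b,None,fx=4,fy=4,interpolation=2)
o=np.zeros((550,400+380,3),np.uint8);o[:550,:400]=a;o[:320,400:780]=b[:,:380];cv2.imwrite('pics/crop1.png',o)
def blobs(im,m,amin=8):
    n,l,s,c=cv2.connectedComponentsWithStats(m.astype(np.uint8));return [(c[i].round(1).tolist(),s[i].tolist()) for i in range(1,n) if s[i][4]>=amin]
for n in("top","scene"):
    im=d[n]["pixels"];h=cv2.cvtColor(im,cv2.COLOR_RGB2HSV)
    H,S,V=[h[...,i].astype(int) for i in range(3)]
    print(n,'red',blobs(im,((H<6)|(H>174))&(S>180)&(V>100)))
    print('blue',blobs(im,(H>100)&(H<130)&(S>150)&(V>50)))
    print('yellow',blobs(im,(H>18)&(H<29)&(S>150)&(V>120),4))
    print('white',blobs(im,(S<30)&(V>235),1000))
    print('dark0-pad', [proj(d[n],p).round(0).tolist() for p in([500,0,0],[700,0,0],[500,-200,0])])
```

```text
top red [([501.8, 211.7], [494, 204, 17, 16, 208]), ([468.1, 218.1], [459, 209, 19, 19, 294]), ([466.8, 240.3], [457, 231, 20, 20, 304]), ([504.0, 244.7], [496, 237, 17, 16, 214]), ([538.3, 349.0], [532, 327, 16, 47, 358])]
blue [([369.7, 198.7], [344, 166, 51, 73, 2379])]
yellow [([348.5, 178.5], [348, 177, 2, 4, 6]), ([557.0, 178.8], [555, 176, 5, 7, 8]), ([498.6, 179.7], [494, 178, 9, 4, 27]), ([539.0, 181.5], [534, 180, 10, 4, 34]), ([393.7, 186.1], [392, 184, 4, 5, 15]), ([558.0, 184.5], [557, 184, 3, 2, 4]), ([343.5, 208.5], [343, 207, 2, 4, 6]), ([389.6, 216.0], [388, 214, 4, 5, 14]), ([207.0, 257.0], [205, 257, 5, 1, 5]), ([198.5, 258.3], [197, 258, 4, 2, 6]), ([235.1, 263.0], [232, 258, 7, 10, 39]), ([280.9, 267.5], [279, 264, 6, 8, 8]), ([297.0, 266.0], [295, 264, 5, 5, 5]), ([189.8, 270.9], [188, 268, 5, 7, 26]), ([278.6, 276.5], [278, 273, 3, 8, 8]), ([237.7, 289.3], [234, 274, 9, 26, 62]), ([223.0, 280.9], [218, 277, 10, 9, 32]), ([503.8, 282.1], [499, 280, 11, 4, 21]), ([546.9, 284.0], [542, 282, 11, 4, 20]), ([194.1, 302.6], [191, 298, 7, 9, 41]), ([238.3, 306.9], [237
[... 1096 characters left out ...]
311, 170, 2, 3, 4]), ([352.0, 225.0], [350, 225, 5, 1, 5]), ([343.5, 228.5], [342, 227, 4, 4, 4]), ([353.8, 240.4], [341, 227, 24, 20, 65]), ([327.2, 265.0], [324, 262, 7, 7, 42]), ([312.0, 274.7], [310, 268, 6, 15, 24]), ([361.7, 272.2], [358, 269, 8, 8, 47]), ([373.2, 285.4], [372, 281, 3, 9, 10]), ([336.9, 303.9], [312, 287, 56, 36, 705]), ([370.2, 301.6], [368, 291, 6, 23, 50]), ([306.2, 299.6], [305, 292, 4, 15, 26]), ([349.5, 296.7], [348, 295, 4, 4, 6]), ([356.5, 300.8], [356, 300, 2, 3, 4])]
white [([374.4, 13.2], [348, 0, 59, 32, 1176]), ([234.2, 266.9], [188, 231, 92, 74, 3685]), ([461.5, 288.8], [435, 239, 57, 109, 1599])]
dark0-pad [[319.0, 231.0], [252.0, 204.0], [350.0, 182.0]]
```

View pics/crop1.png

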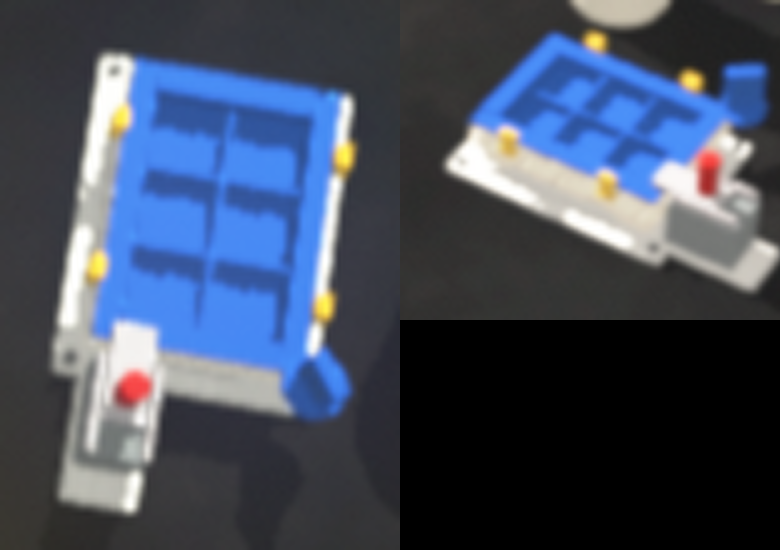

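The crop confirms it. The red knob sits on the keeper's grey bracket: top (351.6,232), scene (337,168). The blue tab is at top (388,231) and scene (346,148). The four yellow clips are clear in both views. Next I'll triangulate.

Run:
```python
from h import *
import pickle
d=pickle.load(open('c0.pkl','rb'));t,s=d["top"],d["scene"]
P=[]
for a,b in [((348.7,178.3),(286.6,160.3)),((393.7,186),(308.5,134.4)),((343.9,208),(311.2,171)),((389.6,216),(332.8,144.3))]:
    p,r=tri([(t,*a),(s,*b)]);P.append(p);print('clip',p.round(1),np.round(r,1))
P=np.array(P);c=P.mean(0);e=(P[0]+P[1]-P[2]-P[3]);f=P[0]+P[2]-P[1]-P[3]
print('ctr',c.round(1),'yaw',np.degrees(np.arctan2(e[1],e[0])),np.degrees(np.arctan2(-f[0],f[1])),'dx',np.linalg.norm(e)/2,'dy',np.linalg.norm(f)/2)
print('knob top',*tri([(t,351.8,231.5),(s,337.2,164)]))
print('tab top',*tri([(t,388,229),(s,346.5,142)]))
# pad white
for c,n in((t,'top'),(s,'scene')):
    h=cv2.cvtColor(c["pixels"],cv2.COLOR_RGB2HSV);m=((h[...,1]<40)&(h[...,2]>200)).astype(np.uint8)
    cs=[k for k in cv2.findContours(m,0,1)[0] if 2500<cv2.contourArea(k)<6000 and 180<k.mean((0,1))[0]<260]
    for k in cs:
        q=np.array([plane(c,u,v,11) for u,v in k[:,0]],np.float32)
        r=cv2.minAreaRect(q[:,:2]);print(n,'pad',r)
yaw=np.radians(np.degrees(np.arctan2(e[1],e[0])))
R=np.array([[np.cos(yaw),-np.sin(yaw)],[np.sin(yaw),np.cos(yaw)]])
print('tab pred',c[:2] if 0 else P.mean(0)[:2]+R@[-80,-60])
for n,c in d.items():
  if n!='wrist':
    print(n,'cup/lime/petri', [proj(c,p).round().tolist() for p in ([500,-100,0],)])
print('cup',plane(t,292,150,0),'lime',plane(t,290,275,6),'petri',plane(t,408,292,7), 'bottle lid',tri([(t,454,163),(s,317,78)]))
```

```text
clip [ 677.9 -157.8   40.1] [1. 1.]
clip [ 665.2 -272.6   52.3] [0.1 0.1]
clip [ 597.2 -149.8   41.5] [0.8 0.8]
clip [ 584.8 -265.1   52.7] [0.5 0.5]
ctr [ 631.3 -211.3   46.7] yaw -5.485920896627099 -6.200038617905011 dx 80.9340808243677 dy 116.28002573688225
knob top [ 530.40875887 -167.15998227   82.37991304] [np.float64(0.5746317035449899), np.float64(0.5746317035450842)]
tab top [ 542.79104813 -254.6609508    86.60850119] [np.float64(1.8321093815698577), np.float64(1.8321093815700107)]Traceback (most recent call last):
  File "<stdin>", line 17, in <module>
cv2.error: OpenCV(4.12.0) /io/opencv/modules/imgproc/src/convhull.cpp:143: error: (-215:Assertion failed) total >= 0 && (depth == CV_32F || depth == CV_32S) in function 'convexHull'
```

play_rows --rows "0 0 -7.06 1.58 -3.55 0 9.3;0 0 -7.06 1.58 -3.55 0 9.3;0 0 -7.06 1.58 -3.55 0 9.3;0 0 -7.06 1.58 -3.55 0 9.3;0 0 -7.06 1.58 -3.55 0 9.3;0 0 -7.06 1.58 -3.55 0 9.3;0 0 -7.06 1.58 -3.55 0 9.3;0 0 -7.06 1.58 -3.55 0 9.3"

```text
clock: 0.82
ee_pos: [316.9, 361.8, 229.5]
eef_rot: [180.0, 0.0, 106.8]
contact_force: [0.2, 0.8, -0.3]
opening: 0.999
grip_force: 0.0
```

play_rows --rows "0 0 -7.06 1.58 -3.55 0 9.3;0 0 -7.06 1.58 -3.55 0 9.3;0 0 -7.06 1.58 -3.55 0 9.3;0 0 -7.06 1.58 -3.55 0 9.3;0 0 -7.06 1.58 -3.55 0 9.3;0 0 -7.06 1.58 -3.55 0 9.3;0 0 -7.06 1.58 -3.55 0 9.3;0 0 -7.06 1.58 -3.55 0 9.3"

```text
clock: 1.48
ee_pos: [443.3, 77.6, 229.8]
eef_rot: [180.0, -0.0, 50.3]
contact_force: [0.4, 0.8, -0.6]
opening: 1.0
grip_force: 0.0
```

play_rows --rows "0 0 -7.06 1.58 -3.55 0 4;0 0 -7.06 1.58 -3.55 0 4;0 0 -7.06 1.58 -3.55 0 4;0 0 -7.06 1.58 -3.55 0 4;0 0 -7.06 1.58 -3.55 0 4;0 0 -7.06 1.58 -3.55 0 4;0 0 -7.06 1.58 -3.55 0 4;0 0 -7.06 1.58 -3.55 0 4"

```text
clock: 2.15
ee_pos: [569.8, -206.4, 229.4]
eef_rot: [-180.0, 0.0, -6.2]
contact_force: [-0.9, 1.2, 0.2]
opening: 0.473
grip_force: 0.0
```

play_rows --rows "0 0 0 0 0 0 4;0 0 0 0 0 0 4"

```text
clock: 2.32
ee_pos: [569.5, -205.8, 228.5]
eef_rot: [-180.0, 0.1, -5.9]
contact_force: [0.1, 0.8, 0.0]
opening: 0.432
grip_force: 0.0
```

Run:
```python
from h import *
import pickle
w=cam("wrist","w1.png");pickle.dump(w,open('w1.pkl','wb'))
s=read_state();print(s['clock'],s['ee_pos'],s['eef_rot'],s['joints'].round(1))
print(np.array(w["camera_matrix"]).round(1).tolist(),np.array(w["world_from_camera"]).round(3).tolist())
for p in([530.4,-167.2,84],[545,-262.5,80]): print(proj(w,p))
```

```text
2.3667 [ 569.33046145 -204.64469294  228.9868687 ] [-1.79968286e+02  6.95582824e-02 -5.80754173e+00] [-22.2  -2.   91.6   0.   90.5  73.6]
[[317.3, 0.0, 284.9], [0.0, 317.3, 213.2], [0.0, 0.0, 1.0]] [[-0.103, -0.965, -0.24, 634.856], [-0.995, 0.099, 0.027, -213.635], [-0.002, 0.241, -0.97, 382.903], [0.0, 0.0, 0.0, 1.0]]
[249.90185092 246.53943825]
[343.88641181 221.99224345]
```

View pics/w1.png

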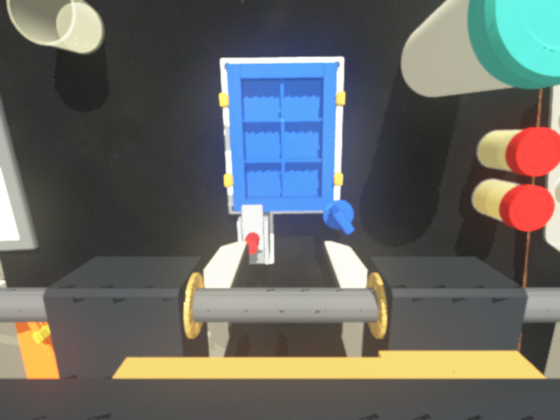

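Wrist view: keeper knob at (252,239), tab at (342,217), clips at (223,100), (340,98), (228,180) and (338,180). The teal bottle and the red-capped bottles stand to the right (-y). I'll go closer above the knob to get a second wrist view.

play_rows --rows "0 0 0 -0.95 0.95 -2 4;0 0 0 -0.95 0.95 -2 4;0 0 0 -0.95 0.95 -2 4;0 0 0 -0.95 0.95 -2 4;0 0 0 0 0 0 4;0 0 0 0 0 0 4"

```text
clock: 2.87
ee_pos: [531.1, -165.2, 149.9]
eef_rot: [-180.0, 0.0, -5.7]
contact_force: [-0.4, 0.1, 0.8]
opening: 0.429
grip_force: 0.0
```

Run:
```python
from h import *
import pickle
w=cam("wrist","w2.png");pickle.dump(w,open('w2.pkl','wb'))
v=pickle.load(open('w1.pkl','rb'))
s=read_state();print(s['clock'],s['ee_pos'],s['eef_rot'])
for n,c in(('w1',v),('w2',w)):
    h=cv2.cvtColor(c["pixels"],cv2.COLOR_RGB2HSV);H,S,V=[h[...,i].astype(int) for i in range(3)]
    for nm,m in(('yel',(H>18)&(H<29)&(S>150)&(V>120)),('red',((H<6)|(H>174))&(S>150)&(V>90))):
        k,l,st,ce=cv2.connectedComponentsWithStats(m[:280].astype(np.uint8))
        print(n,nm,[(ce[i].round(1).tolist(),st[i].tolist()) for i in range(1,k) if st[i][4]>20])
a=cv2.resize(v["pixels"][160:270,210:370,::-1],None,fx=2.5,fy=2.5,interpolation=2)
u,q=proj(w,[540,-210,80]).astype(int);print(u,q)
b=w["pixels"][q-110:q+100,:,::-1] if 0 else w["pixels"][:,:,::-1]
b=cv2.resize(b,(700,525))
cv2.imwrite('pics/w1c.png',a);cv2.imwrite('pics/w2b.png',b)
```

```text
2.9167 [ 531.85303867 -165.84142531  150.99332191] [ 1.79980360e+02 -7.91180235e-02 -5.70870435e+00]
w1 yel []
w1 red [([533.6, 151.4], [506, 126, 54, 51, 2220]), ([526.6, 207.2], [500, 183, 54, 49, 2029]), ([252.2, 242.4], [247, 234, 11, 20, 160])]
w2 yel []
w2 red [([285.5, 227.3], [277, 213, 19, 26, 276])]
344 208
```

View pics/w1c.png

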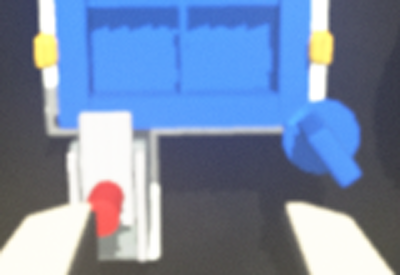

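View pics/w2.png

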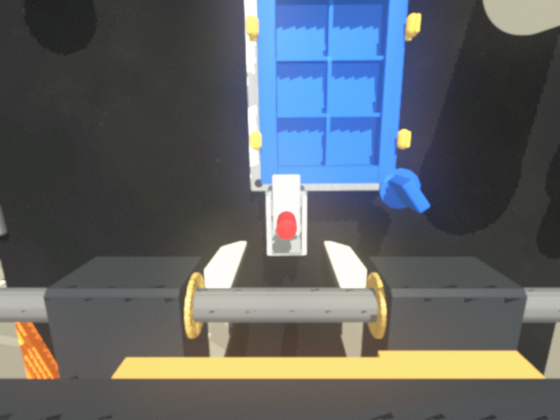

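Run:
```python
from h import *
import pickle
d=pickle.load(open('c0.pkl','rb'));t,sc=d["top"],d["scene"]
v=pickle.load(open('w1.pkl','rb'));w=pickle.load(open('w2.pkl','rb'))
for z in(54,84): print('knob z',z,proj(v,[530.4,-167.2,z]).round(1),proj(w,[530.4,-167.2,z]).round(1),proj(t,[530.4,-167.2,z]).round(1),proj(sc,[530.4,-167.2,z]).round(1))
# knob bottom-end of blob: top disc's outer edge
P=[]
for a,b in[((223.5,99.5),(252,27)),((340.5,98.5),(413,26)),((228.5,180),(255.5,139.5)),((338.3,179.5),(404,139))]:
    p,r=tri([(v,*a),(w,*b)]);P.append(p);print('clip',p.round(1),np.round(r,1))
P=np.array(P);e=P[0]+P[1]-P[2]-P[3];f=P[0]+P[2]-P[1]-P[3]
print(P.mean(0).round(1),np.degrees(np.arctan2(e[1],e[0])),np.degrees(np.arctan2(-f[0],f[1])),np.linalg.norm(e)/2,np.linalg.norm(f)/2)
c0=P.mean(0)[:2];y=np.radians(-5.9);R=np.array([[np.cos(y),-np.sin(y)],[np.sin(y),np.cos(y)]])
print('tab pred',c0+R@[-80,-60])
# tab masks
for n,c,b in(('w1',v,(318,195,362,245)),('w2',w,(378,160,440,220))):
    x0,y0,x1,y1=b;h=cv2.cvtColor(c["pixels"],cv2.COLOR_RGB2HSV)[y0:y1,x0:x1]
    print(n);print('\n'.join(''.join('%4d'%(q[2] if 95<q[0]<130 and q[1]>120 else 0) for q in r[::2]) for r in h[::2]))
print('bottles',[tri([(v,*a),(t,*b)])[0].round(0) for a,b in(((540,40),(454,163)),((533,151),(468,218)),((526,207),(466.8,240.3)))])
```

```text
knob z 54 [252.9 237.1] [286.6 218. ] [350.  233.6] [336.2 171.6]
knob z 84 [249.9 246.5] [286.8 228.6] [352.  231.6] [337.  163.5]
clip [ 674.6 -155.6   47.3] [0.3 0.3]
clip [ 663.3 -271.8   49.1] [0.3 0.3]
clip [ 594.8 -149.4   52. ] [0.1 0.1]
clip [ 583.7 -263.7   52.5] [0.3 0.3]
[ 629.1 -210.1   50.2] -5.138681109049304 -5.549426385616612 80.11062997791622 115.7698541621918
tab pred [ 543.35615209 -261.56636469]
w1
 214 193 248 252 252 252 252 252   0   0   0   0   0   0   0   0   0   0   0   0   0   0
 245 238 249 252 252 252 252 252   0   0   0   0   0   0   0   0   0   0   0   0   0   0
 252 251 250 252 252 252 252 252   0   0   0   0 159   0   0   0   0   0   0   0   0   0
 252 251 250 252 251 252 252 253 252 252 252 251 250 248 199   0   0   0   0   0   0   0
 252 251 251 252 252 252 254 254 252 251 252 252 251 252 250 228   0   0   0   0   0   0
 252 251 251 252 252 254 255 252 243 246 250 251 252 252 251 251 233   0   0   0   0   0
 251 251 251 252 254 255 252 234 231 238 242 250 252 251 252 251 249 158   0   0   0   0
 251 250 248 251 255 250 221 228 230 232 239 247 251 2
[... 4699 characters left out ...]
0   0   0   0   0   0   0   0   0   0   0   0   0 119 161 220 248 248 215 121   0   0   0   0   0   0
   0   0   0   0   0   0   0   0   0   0   0   0   0   0   0   0   0   0   0   0 154 202 170   0   0   0   0   0   0   0   0
   0   0   0   0   0   0   0   0   0   0   0   0   0   0   0   0   0   0   0   0   0   0   0   0   0   0   0   0   0   0   0
   0   0   0   0   0   0   0   0   0   0   0   0   0   0   0   0   0   0   0   0   0   0   0   0   0   0   0   0   0   0   0
   0   0   0   0   0   0   0   0   0   0   0   0   0   0   0   0   0   0   0   0   0   0   0   0   0   0   0   0   0   0   0
bottles [array([ 682., -370.,  185.]), array([ 595., -458.,   63.]), array([ 538., -454.,   64.])]
```

Knob confirmed at about (530.4,-167,54–84), and all four views agree. Clips average z 50.2, with spacing 80 × 116 mm, so the stack centre is (629,-210) at yaw about -5.5°. Descending onto the knob.

play_rows --rows "0 0 0 -0.1 -0.15 -2 4;0 0 0 0 0 -2 4;0 0 0 0 0 -2 4;0 0 0 0 0 -1.2 4;0 0 0 0 0 -0.7 4;0 0 0 0 0 0 4" --grip_force 15

```text
clock: 3.42
ee_pos: [530.6, -167.9, 70.2]
eef_rot: [-180.0, 0.0, -5.8]
contact_force: [0.4, 0.2, -0.6]
opening: 0.429
grip_force: 0.0
```

play_rows --rows "0 0 0 0 0 0 1;0 0 0 0 0 0 1;0 0 0 0 0 0 1;0 0 0 0 0 0 1;0 0 0 0 0 0 1" --grip_force 15

```text
clock: 3.83
ee_pos: [531.1, -166.4, 71.5]
eef_rot: [-179.8, -0.1, -5.8]
contact_force: [-0.1, 12.8, 6.1]
opening: 0.166
grip_force: 15.0
```

Gripped the knob (15.4 mm). Now I'll pull back along the cradle's -x, shifting slightly in +y to relieve the side load.

play_rows --rows "0 0 0 0 0.1 0 1;0 0 0 -0.4 0.04 0 1;0 0 0 -0.5 0.05 0 1;0 0 0 -0.5 0.05 0 1;0 0 0 -0.5 0.05 0 1;0 0 0 -0.5 0.05 0 1;0 0 0 -0.4 0.04 0 1;0 0 0 0 0 0 1"

```text
clock: 4.5
ee_pos: [502.5, -163.6, 71.6]
eef_rot: [-180.0, -0.1, -5.8]
contact_force: [-1.1, 5.9, 3.9]
opening: 0.165
grip_force: 15.0
```

play_rows --rows "0 0 0 -0.2 0.02 0 1;0 0 0 -0.1 0.01 0 1;0 0 0 0 0 0 1;0 0 0 0 0 0 1"

```text
clock: 4.83
ee_pos: [501.3, -163.5, 71.7]
eef_rot: [-180.0, -0.3, -5.8]
contact_force: [14.4, 3.5, -3.6]
opening: 0.169
grip_force: 15.0
```

Keeper at its stop: 30 mm travelled, and the reaction jumped to +14 N. Releasing, lifting, and moving above the tab while turning square to the diagonal.

play_rows --rows "0 0 0 0.05 0 0 4;0 0 0 0 0 0 4;0 0 0 0 0 0 4;0 0 0 0 0 0 4;0 0 0 0 0 2 4;0 0 0 0 0 2.5 4;0 0 0 0 0 2.5 4;0 0 0 0 0 2 4"

```text
clock: 5.5
ee_pos: [500.0, -163.9, 162.5]
eef_rot: [180.0, -0.0, -5.8]
contact_force: [0.4, -0.6, 1.0]
opening: 0.432
grip_force: 0.0
```

play_rows --rows "0 0 6.2 0.73 -1.63 0 4;0 0 6.2 0.73 -1.63 0 4;0 0 6.2 0.73 -1.63 0 4;0 0 6.2 0.73 -1.63 0 4;0 0 6.2 0.73 -1.63 0 4;0 0 6.2 0.73 -1.63 0 4;0 0 0 0 0 0 4;0 0 0 0 0 0 4"

```text
clock: 6.17
ee_pos: [543.6, -261.9, 160.2]
eef_rot: [-180.0, 0.0, 31.2]
contact_force: [-0.6, 1.3, 0.2]
opening: 0.432
grip_force: 0.0
```

Run:
```python
from h import *
import pickle
w=cam("wrist","w3.png");pickle.dump(w,open('w3.pkl','wb'))
t=cam("top");sc=cam("scene")
v=pickle.load(open('w1.pkl','rb'));w2=pickle.load(open('w2.pkl','rb'))
s=read_state();print(s['clock'],s['ee_pos'],s['eef_rot'],s['joints'].round(1))
print('tab outer end',tri([(v,351.5,231.5),(w2,425.5,209)]))
print('w3 proj',proj(w,[544,-262,82]),proj(w,[544,-262,48]))
for c,n in((t,'top'),(sc,'scene')):
    h=cv2.cvtColor(c["pixels"],cv2.COLOR_RGB2HSV);m=((h[...,1]<40)&(h[...,2]>200)).astype(np.uint8)
    for k in cv2.findContours(m,0,1)[0]:
        if 2500<cv2.contourArea(k)<6000 and 180<k.mean((0,1))[0]<260:
            q=np.array([plane(c,u,z,11)[:2] for u,z in k[:,0]]).astype(np.float32)
            print(n,'pad',cv2.minAreaRect(q))
```

```text
6.3167 [ 543.53353294 -260.95586614  160.70338548] [-1.79993766e+02  3.29346231e-04  3.12729457e+01] [-28.1  -0.8  96.7   0.   84.1  30.7]
tab outer end (array([ 533.23653643, -270.1049435 ,   76.67862207]), [np.float64(0.047430646435854255), np.float64(0.04743064643582018)])
w3 proj [285.02743369 222.63334668] [285.06966335 212.07809408]
top pad ((634.2579956054688, 191.41580200195312), (161.376708984375, 192.34085083007812), 86.91168975830078)
scene pad ((633.3668823242188, 195.72674560546875), (160.50064086914062, 189.8156280517578), 87.29769897460938)
```

View pics/w3.png

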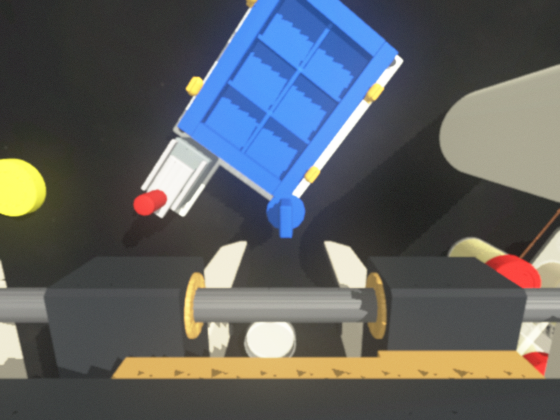

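The keeper is now clear of the tray: its knob is at (150,203), well off the rim. The tab at (286,220) lies centred between the fingers and in line with the tool's x. Tab centre is about (544,-262), top z about 77–80. Descending and gripping.

play_rows --rows "0 0 0 0.05 -0.05 -2.5 4;0 0 0 0 0 -2.5 4;0 0 0 0 0 -2.2 4;0 0 0 0 0 -1.5 4;0 0 0 0 0 -0.6 4;0 0 0 0 0 -0.4 4;0 0 0 0 0 0 4" --grip_force 20

```text
clock: 6.9
ee_pos: [544.3, -261.8, 63.8]
eef_rot: [180.0, -0.0, 31.4]
contact_force: [-0.1, -0.1, 0.3]
opening: 0.428
grip_force: 0.0
```

play_rows --rows "0 0 0 0 0 0 0.5;0 0 0 0 0 0 0.5;0 0 0 0 0 0 0.5;0 0 0 0 0 0 0.5;0 0 0 0 0 0 0.5" --grip_force 10

```text
clock: 7.32
ee_pos: [544.4, -262.1, 64.1]
eef_rot: [180.0, -0.0, 31.4]
contact_force: [-0.7, 0.9, 0.2]
opening: 0.119
grip_force: 0.0
```

play_rows --rows "0 0 0 0 0 0 0.5;0 0 0 0 0 0 0.5;0 0 0 0 0 0 0.5" --grip_force 15

```text
clock: 7.57
ee_pos: [544.4, -262.2, 64.0]
eef_rot: [180.0, -0.0, 31.4]
contact_force: [-0.4, 0.8, 5.2]
opening: 0.102
grip_force: 15.0
```

Run:
```python
from h import *
s=read_state();print(s['clock'],s['ee_pos'],s['contact_force'],s['ft_torque'],s['opening']*93,s['grip_force'])
w=pickle.load(open('w3.pkl','rb')) if 0 else None
```

```text
7.5667 [ 544.4147216  -262.16292402   63.98706788] [-0.40362121  0.77135861  5.23168327] [0.11104371 0.28255956 0.00498103] 9.47583263839015 14.99701201915741
```

Tab gripped (9.5 mm, no side load). Raising the grip to 40 N and peeling along the arc about the far corner, in small 0.01 rad steps.

play_rows --rows "0 0 0 0 0 0 0.5;0 0 0 0 0 0 0.5;-0.296 0.49 0 0.02 0.012 0.193 0.5;-0.296 0.49 0 0.021 0.013 0.193 0.5;-0.296 0.49 0 0.023 0.014 0.193 0.5;-0.296 0.49 0 0.025 0.015 0.192 0.5;-0.296 0.49 0 0.026 0.016 0.192 0.5;-0.296 0.49 0 0.028 0.017 0.191 0.5" --grip_force 40

```text
clock: 8.23
ee_pos: [545.7, -261.1, 75.2]
eef_rot: [-180.0, 3.5, 31.4]
contact_force: [1.1, -0.1, -3.4]
opening: 0.102
grip_force: 40.0
```

play_rows --rows "-0.296 0.49 0 0.03 0.018 0.191 0.5;-0.296 0.49 0 0.031 0.019 0.191 0.5;-0.296 0.49 0 0.033 0.02 0.191 0.5;-0.296 0.49 0 0.034 0.021 0.19 0.5;-0.296 0.49 0 0.036 0.022 0.19 0.5;-0.296 0.49 0 0.038 0.022 0.189 0.5;-0.296 0.49 0 0.039 0.024 0.189 0.5;-0.296 0.49 0 0.041 0.024 0.188 0.5" --grip_force 40

```text
clock: 8.9
ee_pos: [548.7, -259.6, 90.8]
eef_rot: [-180.0, 8.1, 31.4]
contact_force: [-0.0, -0.3, -1.7]
opening: 0.103
grip_force: 40.0
```

Run:
```python
from h import *
s=read_state();print(s['clock'],s['ee_pos'],s['eef_rot'],s['contact_force'],s['ft_torque'],s['opening']*93,s['grip_force'])
t=cam("top");sc=cam("scene","sc_peel.png");w=cam("wrist")
cv2.imwrite('pics/peel.png',np.hstack([cv2.resize(sc["pixels"][110:210,250:370,::-1],(400,333)),cv2.resize(w["pixels"][:333,80:480,::-1],(400,333))]))
```

```text
8.9 [ 548.65652142 -259.61566662   90.8064955 ] [-179.98711477    8.06689161   31.37874014] [-0.02221464 -0.34229307 -1.67085662] [-0.15643111  0.06138787 -0.01048145] 9.564147569119402 40.00436246395111
```

View pics/peel.png

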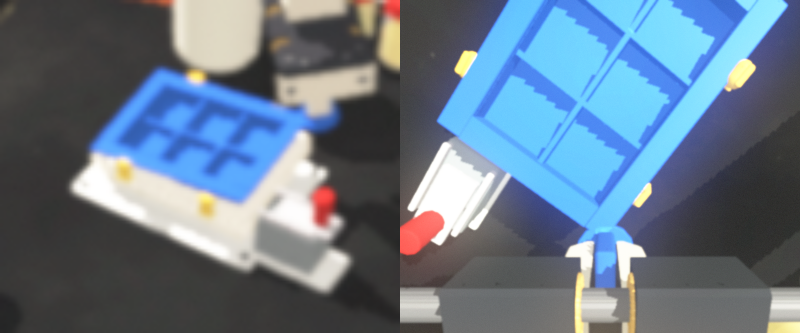

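Mid-peel: the tray is tilted 8° with the tab corner up and the far corner resting. The stack is still in its cradle and the keeper is clear. Continuing past 0.2 rad.

play_rows --rows "-0.296 0.49 0 0.043 0.026 0.188 0.5;-0.296 0.49 0 0.043 0.026 0.187 0.5;-0.296 0.49 0 0.046 0.028 0.187 0.5;-0.296 0.49 0 0.047 0.028 0.186 0.5;-0.296 0.49 0 0.049 0.03 0.185 0.5;-0.296 0.49 0 0.05 0.03 0.185 0.5;-0.296 0.49 0 0.052 0.032 0.185 0.5;-0.296 0.49 0 0.053 0.032 0.184 0.5"

```text
clock: 9.72
ee_pos: [552.5, -257.2, 105.5]
eef_rot: [-180.0, 12.6, 31.4]
contact_force: [-0.5, -0.7, -0.8]
opening: 0.103
grip_force: 40.0
```

play_rows --rows "-0.296 0.49 0 0.056 0.034 0.183 0.5;-0.296 0.49 0 0.056 0.034 0.183 0.5;-0.296 0.49 0 0.059 0.035 0.182 0.5;-0.296 0.49 0 0.059 0.036 0.181 0.5;-0.296 0.49 0 0.062 0.037 0.18 0.5;-0.296 0.49 0 0.062 0.037 0.18 0.5;0 0 0 0 0 0 0.5;0 0 0 0 0 0 0.5"

```text
clock: 10.38
ee_pos: [556.1, -255.0, 116.2]
eef_rot: [-179.9, 16.0, 31.4]
contact_force: [0.6, 0.3, 0.0]
opening: 0.103
grip_force: 40.0
```

Run:
```python
from h import *
s=read_state();print(s['clock'],s['ee_pos'],s['eef_rot'],s['contact_force'],s['ft_torque'],s['opening']*93,s['grip_force'])
w=cam("wrist");sc=cam("scene");t=cam("top")
cv2.imwrite('pics/peel2.png',np.hstack([cv2.resize(sc["pixels"][110:210,250:370,::-1],(400,333)),cv2.resize(w["pixels"][:333,80:480,::-1],(400,333))]))
```

```text
10.3833 [ 556.07744526 -254.99803569  116.19409647] [-179.93478361   16.02922551   31.40479927] [0.61088231 0.25709744 0.03352059] [-0.09549803 -0.04966319  0.00200665] 9.595480667252843 40.00465393066406
```

View pics/peel2.png

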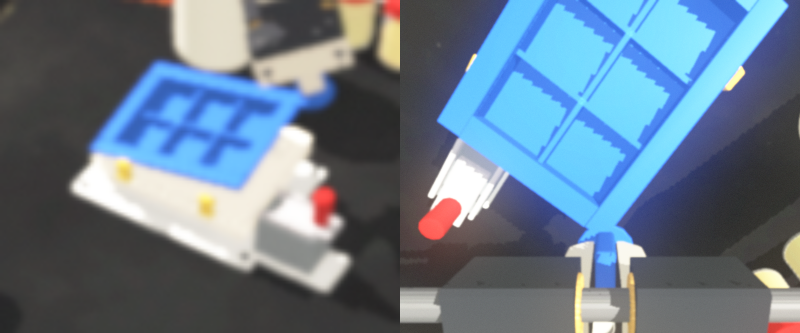

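Clips are all free: tilt 16°, contact force about 0, stack still seated. Lifting straight up with the tilt held, then levelling while rising.

play_rows --rows "0 0 0 0 0 0.3 0.5;0 0 0 0 0 0.4 0.5;0 0 0 0 0 0.6 0.5;0 0 0 0 0 0.9 0.5;0 0 0 0 0 1 0.5;0 0 0 0 0 1.1 0.5;0 0 0 0 0 1.1 0.5;0 0 0 0 0 1.2 0.5"

```text
clock: 11.2
ee_pos: [555.9, -255.0, 183.6]
eef_rot: [-179.9, 16.0, 31.4]
contact_force: [-0.6, 0.1, 0.2]
opening: 0.105
grip_force: 40.0
```

play_rows --rows "0.5 -0.85 0 0 0 1.2 0.5;1.03 -1.71 0 0 0 1.2 0.5;1.03 -1.71 0 0 0 1.2 0.5;1.03 -1.71 0 0 0 1.2 0.5;1.03 -1.71 0 0 0 1.2 0.5;1.03 -1.71 0 0 0 1 0.5;1.03 -1.71 0 0 0 0.8 0.5;1.03 -1.71 0 0 0 0.5 0.5"

```text
clock: 11.87
ee_pos: [556.0, -255.2, 267.4]
eef_rot: [179.9, 0.9, 31.4]
contact_force: [-0.7, -0.2, -0.8]
opening: 0.104
grip_force: 40.0
```

play_rows --rows "0.5 -0.85 0 0 0 0.2 0.5;0 0 0 0 0 0 0.5;0 0 0 0 0 0 0.5"

```text
clock: 12.12
ee_pos: [555.7, -255.2, 267.3]
eef_rot: [179.9, 0.1, 31.4]
contact_force: [0.3, 0.1, -0.8]
opening: 0.105
grip_force: 40.0
```

Run:
```python
from h import *
import pickle
s=read_state();print(s['clock'],s['ee_pos'],s['eef_rot'],s['contact_force'],s['ft_torque'],s['opening']*93,s['grip_force'])
w=cam("wrist");sc=cam("scene");t=cam("top");pickle.dump((w,sc,t),open('c4.pkl','wb'))
cv2.imwrite('pics/lift.png',np.vstack([np.hstack([cv2.resize(sc["pixels"][60:210,230:410,::-1],(400,333)),cv2.resize(t["pixels"][140:265,300:450,::-1],(400,333))]),cv2.resize(w["pixels"][:266,120:440,::-1],(800,266))[:, :]])[:599])
# four tray corners: seen from w & top
```

```text
12.1167 [ 555.67884589 -255.21193351  267.32451994] [1.79949542e+02 1.10736927e-01 3.13603136e+01] [ 0.30438724  0.05486286 -0.79202469] [-0.09492228  0.19171257 -0.00351737] 9.80529607006106 39.99560058116913
```

View pics/lift.png

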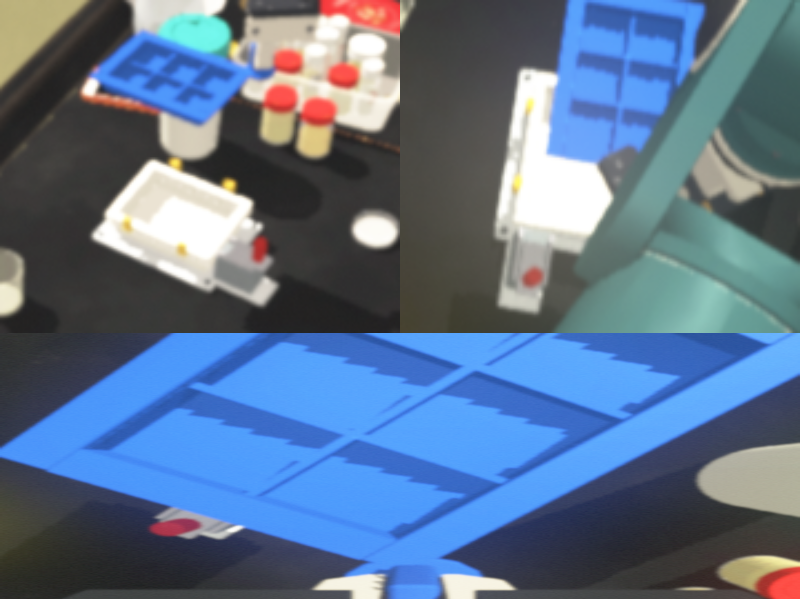

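The tray is held and free, and the stack still stands in its cradle with the keeper drawn back. Next I'll check the tray's level from its corners (scene and top views).

Run:
```python
from h import *
import pickle
w,sc,t=pickle.load(open('c4.pkl','rb'))
def corners(c,roi):
    x0,y0,x1,y1=roi;h=cv2.cvtColor(c["pixels"],cv2.COLOR_RGB2HSV)
    m=((h[...,0]>100)&(h[...,0]<128)&(h[...,1]>120)&(h[...,2]>80)).astype(np.uint8)
    q=np.zeros_like(m);q[y0:y1,x0:x1]=m[y0:y1,x0:x1]
    k=max(cv2.findContours(q,0,1)[0],key=cv2.contourArea)
    return cv2.approxPolyDP(cv2.convexHull(k),2.,True)[:,0].tolist()
print('scene',corners(sc,(230,60,410,150)));print('top',corners(t,(300,120,450,230)));print('w',corners(w,(0,0,560,250)))
y=np.radians(-5.5);R=np.array([[np.cos(y),-np.sin(y)],[np.sin(y),np.cos(y)]])
o=np.array([555.7,-255.2])+R@[80,60]
for l in((-75,55),(75,55),(75,-55)):
    p=[*(o+R@l),267.3-18]
    print(l,np.round(p,1),'sc',proj(sc,p).round(1),'t',proj(t,p).round(1),'w',proj(w,p).round(1))
```

```text
scene [[271, 94], [286, 78], [294, 74], [351, 92], [320, 115], [279, 101]]
top [[413, 141], [407, 168], [389, 196], [375, 199], [356, 196], [364, 133]]
w [[468, 5], [371, 159], [313, 242], [295, 249], [275, 249], [257, 242], [116, 121], [187, 0], [464, 0]]
(-75, 55) [ 571.7 -141.2  249.3] sc [321.8 113.8] t [353.7 198.2] w [113.7 119.1]
(75, 55) [ 721.  -155.6  249.3] sc [269.7  93.5] t [364. 133.] w [ 286.7 -171.3]
(75, -55) [ 710.5 -265.1  249.3] sc [293.7  72.4] t [413.8 142. ] w [469.6   2.2]
```

Level to within about 1°: every measured corner lies within 3 px of a level prediction. Carrying it over the pad. TCP target is (548.5,142,180), with the tray origin at the pad centre (634,193).

play_rows --rows "0 0 0 0 0.5 0 0.5;0 0 0 0 1 0 0.5;0 0 0 0 1.5 0 0.5;0 0 0 0 2 0 0.5;0 0 0 0 2 0 0.5;0 0 0 0 2 0 0.5;0 0 0 0 2 0 0.5;0 0 0 0 2 0 0.5"

```text
clock: 12.93
ee_pos: [555.6, -122.7, 267.2]
eef_rot: [180.0, 0.1, 31.4]
contact_force: [-0.6, -0.1, -1.4]
opening: 0.105
grip_force: 40.0
```

play_rows --rows "0 0 0 -0.1 2 -0.4 0.5;0 0 0 -0.1 2 -0.4 0.5;0 0 0 -0.1 2 -0.4 0.5;0 0 0 -0.1 2 -0.4 0.5;0 0 0 -0.1 2 -0.4 0.5;0 0 0 -0.1 2 -0.4 0.5;0 0 0 -0.1 2 -0.4 0.5;0 0 0 0 2 -0.4 0.5"

```text
clock: 13.6
ee_pos: [548.1, 37.2, 235.1]
eef_rot: [180.0, 0.1, 31.4]
contact_force: [0.5, -0.2, -0.0]
opening: 0.101
grip_force: 40.0
```

play_rows --rows "0 0 0 0 2 -1 0.5;0 0 0 0 2 -1 0.5;0 0 0 0 2 -1 0.5;0 0 0 0 1.7 -0.9 0.5;0 0 0 0 1.3 -0.7 0.5;0 0 0 0 0.9 -0.5 0.5;0 0 0 0 0.5 -0.3 0.5;0 0 0 0 0.3 -0.1 0.5"

```text
clock: 14.27
ee_pos: [548.7, 142.6, 179.8]
eef_rot: [180.0, 0.1, 31.4]
contact_force: [0.9, -0.3, -0.7]
opening: 0.103
grip_force: 40.0
```

play_rows --rows "0 0 0 0 0 0 0.5;0 0 0 0 0 0 0.5;0 0 0 0 0 0 0.5;0 0 0 0 0 0 0.5;0 0 0 0 0 0 0.5;0 0 0 0 0 0 0.5"

```text
clock: 14.77
ee_pos: [549.0, 141.7, 180.3]
eef_rot: [180.0, 0.1, 31.4]
contact_force: [-0.5, 0.1, -0.7]
opening: 0.107
grip_force: 40.0
```

Run:
```python
from h import *
import pickle
s=read_state();print(s['clock'],s['ee_pos'],s['eef_rot'],s['contact_force'],s['ft_torque'],s['opening']*93,s['grip_force'])
w=cam("wrist");sc=cam("scene");t=cam("top");pickle.dump((w,sc,t),open('c5.pkl','wb'))
y=np.radians(-5.5);R=np.array([[np.cos(y),-np.sin(y)],[np.sin(y),np.cos(y)]])
o=s['ee_pos'][:2]+R@[80,60];print('origin',o)
for l in((-75,55),(75,55),(75,-55)):
    p=[*(o+R@l),s['ee_pos'][2]-18]
    print(l,np.round(p,1),'sc',proj(sc,p).round(1),'t',proj(t,p).round(1),'w',proj(w,p).round(1))
for n,c in(('sc',sc),('t',t),('w',w)):
    h=cv2.cvtColor(c["pixels"],cv2.COLOR_RGB2HSV)
    m=((h[...,0]>100)&(h[...,0]<128)&(h[...,1]>120)&(h[...,2]>80)).astype(np.uint8)
    k=max(cv2.findContours(m,0,1)[0],key=cv2.contourArea)
    print(n,cv2.approxPolyDP(cv2.convexHull(k),2.,True)[:,0].tolist())
im=np.hstack([sc["pixels"],t["pixels"]])[:,:,::-1];cv2.imwrite('pics/fin.png',cv2.resize(im,(800,300)))
```

```text
14.7667 [549.01502144 141.65160105 180.32194408] [1.79954434e+02 6.94254796e-02 3.13538113e+01] [-0.4927384   0.14823947 -0.65207936] [-0.04543489  0.2086111  -0.00326047] 9.931167584414357 39.99549686908722
origin [634.39746246 193.70771275]
(-75, 55) [565.  255.6 162.3] sc [239.1 259. ] t [176.3 194.5] w [113.7 119.2]
(75, 55) [714.3 241.3 162.3] sc [183.1 227.3] t [190.9 134.7] w [ 286.7 -171.1]
(75, -55) [703.8 131.8 162.3] sc [215.7 195.3] t [236.  142.9] w [469.5   2.3]
sc [[214, 196], [250, 212], [266, 230], [239, 257], [183, 228]]
t [[229, 209], [225, 210]]
w [[468, 4], [458, 25], [294, 286], [276, 286], [168, 191], [116, 121], [187, 0], [465, 0]]
```

View pics/fin.png

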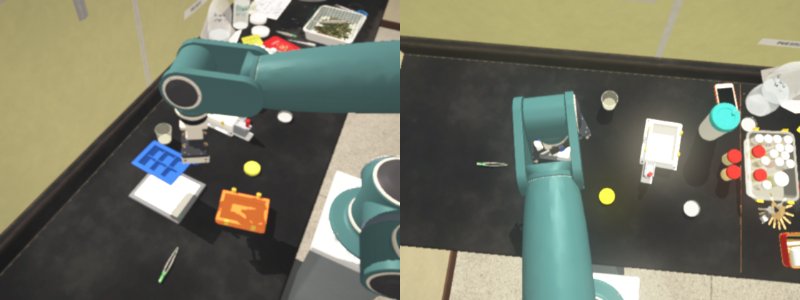

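The tray is level and still over the pad centre: origin about (634,194,158). The stack sits in its cradle and the bystanders look untouched. Handing in.

```bash
python3 -c "
from h import *
print(job.close_job())"
```

```text
the job is handed in; nothing more can be done
None
```

I drew the keeper fully back, peeled the blue tray off by its corner tab, and handed the job in with it held level and still about 15 cm above the middle of the light pad; the white stack stayed in its cradle.

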